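Refit the guide plate on the press column

TASK

Refit the loose guide plate on the small hand press: lower its bore over the tall guide rod, keep it square, and turn it about the rod under light pressure until the pin on the collar finds the small hole in the plate, then slide it fully home so that it lies flush on the collar, and let go. Never force it, not even for a moment: a push of 5 to 10 N is enough (the off-centre grip multiplies it on the rod, where the contact force must stay under 40 N), and do not let the plate drop down the rod. Leave the other things on the bench alone.

Things in the scene. Friction and masses are not known exactly. Their poses are not given: they have to be found in the camera images.
- guide_plate: Loose guide plate, 0.35 kg, bare aluminium: square flange 66 x 66 x 12 mm with a 16 mm through bore at its centre and a round boss (29 mm across) on top, so that the bore is 34 mm long in all. An arm 26 mm wide, 12 mm thick runs along the plate's -x to 104 mm from the bore axis and carries a grip block. Origin: bore axis, underside; z up. Starts flat on the green cutting mat.
- bore (a point): Centre of the lower mouth of the bore, at the plate's underside (the plate's origin); axes as the plate.
- grip (a point): Middle of the height to grip on the black upright grip block on the plate's arm: 80 mm from the bore axis along the plate's -x, 34 mm above the underside. The block is 34 mm (plate x) by 16 mm (plate y) by 40 mm high, its top 52 mm over the underside; take it by its 16 mm width. Axes as the plate.
- pin_hole (a point): Centre, at the underside, of the plate's 9 mm through hole for the index pin: 23 mm from the bore axis on the plate's +x, away from the grip block.
- stand: Press stand, fixed to the bench: grey square base 110 x 110 x 12 mm with an upright steel guide rod 14 mm in diameter at its centre, up to 140 mm above the bench. Round the rod's foot is clamped a dark steel collar 60 mm across, its top 28 mm above the bench, carrying one index pin (see seat). Origin: rod axis at bench height, z up; axes along the base's sides.
- rod_top (a point): Centre of the rod's top end, 140 mm above the bench; the last 10 mm taper from 14 to 6 mm. Axes as the stand.
- seat (a point): On the rod axis, level with the collar's top: the bore's lower mouth comes here when home. On the collar, 23 mm from the axis, stands a 6 mm pin, 8 mm high. Its direction is not measured: the stand's +x turned about z by -1 to +1 rad. At a wrong angle the plate rests on the pin, 8 mm high; within about 0.07 rad of it the pin goes in. Collar and pin are rigid.
- puck: Bystander: black round resin specimen mount, 32 mm across, 17 mm high, origin under its centre. Leave it.
- tin: Bystander: round tin 60 mm across, 24 mm high, origin under its centre. Leave it.
- loupe: Bystander: black round eye loupe 39 mm across, 24 mm high, origin under its centre. Leave it.

How it is judged:
On the way:
1. the plate is threaded on the rod, its underside at least 20 mm below the rod's top, and square to it within 0.12 rad (horizontal distance between bore and seat below 0.005 m and z of bore in the frame of rod_top below -0.02 m and angle between guide_plate's own z axis and vertical below 0.12 rad), for 0.1 s.
At the end, for the whole second after the job is handed in: The guide plate is on the rod, its underside no more than 2 mm above the collar's top and its bore within 3 mm of the rod axis (so the pin is in its hole), level within 0.04 rad, at rest and released (z of bore in the frame of seat below 0.002 m and horizontal distance between bore and seat below 0.003 m and angle between guide_plate's own z axis and vertical below 0.04 rad and linear speed of guide_plate below 0.02 m/s); the robot touches nothing.
It fails at once if more than 40 N between the plate and the stand (contact force between guide_plate and stand above 40 N).
It fails at once if the gripper or arm pushes on the stand with more than 40 N (contact force between any of the fingers, the arm and stand above 40 N).
It fails at once if the plate drops down the rod (faster than 0.5 m/s) (horizontal distance between bore and seat below 0.01 m and z of bore in the frame of rod_top below 0 m and linear speed of guide_plate above 0.5 m/s).
It fails at once if a bystander is moved by more than 20 mm (distance of any of puck, tin, loupe from where it was at the start of the episode above 0.02 m).
It also fails if it takes over 64 s, if anything falls off the work surface, if the arm or the gripper's body presses on something with over 40 N, if the wrist force passes 120 N, or if a joint passes its speed limit or range.

ROBOT

A 7-joint arm with a two-finger parallel gripper is mounted at the origin on a cart in front of the work surface, level with it; the furniture and walls round the work are solid. World frame = base frame: x ahead of the robot, y to its left, z up, the work surface at z = 0. Lengths are in m, angles in rad, forces in N, time in s.
With the tool pointing down it reaches from about 0.4 to 0.85 m from the base axis. Payload 4.5 kg.
Tool frame: the origin (TCP) lies midway between the tips of the shut fingers; the grasp point (between the pads) lies 19 mm behind it; z points along the fingers, y is the line along which they close (so a half turn about z gives the same grasp; the last joint's range is limited). The gripper opens to 88 mm and grips with 3 to 60 N. Pads are 18 mm wide; open, the fingers measure 123 mm over their backs; the gripper's body (75 mm by 187 mm) begins 45 mm behind the grasp point.
Start: joints at [-1.073, 0.689, -0.195, 1.565, 0.157, 0.902, -0.215], TCP at [0.28, 0.559, 0.239] pointing down, gripper open.
Joint ranges: [-3.01, 3.01], [-0.46, 2.08], [-1.47, 1.51], [0.13, 2.56], [-1, 4.14], [0.04, 2.09], [-2.66, 2.66]. Speed limits (rad/s): [2.57, 2.57, 3.14, 3.14, 3.14, 3.14, 3.14].

INTERFACE

Orientations are given as a unit quaternion [x, y, z, w].
In Python, from plant import get_state, viewer, workorder gives the robot as it stands. The module is installed in compiled form; this text tells all that it offers.
- The arm moves only by the tool step_arm, never from a script. Its argument "motion" is a list of rows, each an object of numbers: "wx", "wy", "wz": the turn, a rotation vector about the tool's x, y, z each as a share of 180 degrees, from -1 to 1; "dx", "dy", "dz": the shift along the tool's x, y, z each as a share of 8 cm, from -1 to 1; "claw": the finger opening in mm, from 0 to 88.1. A call has 1 to 8 rows; each row is the pose to reach, as a shift and turn from the pose commanded when the call began, along the tool's axes at that moment, turning the shorter way round; what a row does not reach only later rows make up. A row lasts 1/10 s, in which the tool goes at most 50 mm and 8.59 degrees, less where a joint would pass 70% of its speed; a pose out of reach is approached as far as the arm can. A call with a number of a shift or a turn outside -1 to 1 is refused whole. A call with a gripper value outside its range is refused whole. The fingers move at their own pace and stop on an object; "force" is the grip in N (left out, the last holds). Time passes only in rows, so rows that repeat a pose let the fingers close. It gives the time, the measured TCP pose, the force, the opening and the grip force at its end, in the units of the state.
- get_state(): the state, without advancing time (a new reading comes with each control period).
- viewer.snapshot(name): name is "scene" or "side" or "wrist"; returns (picture, depth): 400x640x3 uint8, red, green, blue; 400x640 float32, m along the optical axis (not along the pixel's ray), 0 where there is no reading.
- viewer.calibration(name): a dict with "vfov" (degrees; the focal length in pixels is half the picture's height over the tangent of half this angle, whatever the lens; pixels are square), "cx", "cy" (the principal point, pixels), "dist_coeffs" ([k1, k2, p1, p2, k3] as OpenCV has them; the pictures are not rectified), "extrinsics" (4x4, takes a point from camera to world coordinates). Camera axes: x right, y down, z forward; pixel columns grow to the right and rows downward; lengths in m; the calibration is good to about 2 mm. A picture is of the moment at which its call begins: read the wrist's pose just before it. calibration takes no time and is no camera call; for the wrist camera it gives the pose at the moment of the call.
- workorder.finish_job(): hands the job in; it is judged then, once.
The state is a dict: "clock": time; "q": joint angles; "qd": joint speeds; "joint_torque": joint torques, N m; "tool_pos": TCP position; "eef_rot": TCP orientation; "contact_force": force on the tool from outside, world axes, zero at the start; "moment": the same for the moment, N m; "opening": opening from 0.0 (shut) to 1.0 (fully open); "finger_force": force on a finger pad.
Only numpy, scipy, OpenCV 4.12 (cv2) and the standard library are available. Lean on these libraries where they do the work, as an engineer would, in place of code of your own. Each camera call takes 0.05 s, during which the arm holds its last target. There are 200 camera calls.

## Working session

There is one attempt and no reset: what is moved stays moved. The work goes in short steps, Python scripts to look and compute and a tool call to move; the robot and the scene stay as the last step left them, time stands still between calls to the robot, and variables do not carry over. Pictures are saved under pics/ and viewed, at most 10 in all, crops included, and the job is handed in when it is done.

Besides the shell and the picture viewer there is one more tool, called after "Request:" by a JSON object that holds its "op" and its "data", one argument or row to a line. step_arm: Moves the arm, as the interface text tells. Shift numbers are shares of 8 cm and turn numbers shares of 180 degrees, none past 1 either way. Its arguments: {"type":"object","properties":{"motion":{"type":"array","items":{"type":"object","properties":{"wx":{"type":"number","minimum":-1,"maximum":1},"wy":{"type":"number","minimum":-1,"maximum":1},"wz":{"type":"number","minimum":-1,"maximum":1},"dx":{"type":"number","minimum":-1,"maximum":1},"dy":{"type":"number","minimum":-1,"maximum":1},"dz":{"type":"number","minimum":-1,"maximum":1},"claw":{"type":"number"}}}},"force":{"type":"number"}},"required":["motion"]}

```bash
mkdir -p pics
cat > h.py <<'E'
import numpy as np, cv2
from scipy.spatial.transform import Rotation as R
from plant import get_state, viewer, workorder
def K(c):
    f=200/np.tan(np.radians(c['vfov'])/2); return np.array([[f,0,c['cx']],[0,f,c['cy']],[0,0,1.]])
def ray(c,px):
    px=np.array(px,float).reshape(-1,1,2)
    u=cv2.undistortPoints(px,K(c),np.array(c['dist_coeffs'],float)).reshape(-1,2)
    E=np.array(c['extrinsics']); d=np.c_[u,np.ones(len(u))]@E[:3,:3].T
    return E[:3,3],d
def plane(c,px,z):
    o,d=ray(c,px); return o+d*((z-o[2])/d[:,2])[:,None]
def cloud(c,depth):
    v,u=np.nonzero(depth>0); o,d=ray(c,np.c_[u,v]); P=o+d*depth[v,u][:,None]
    return u,v,P
def save(n,im): cv2.imwrite('pics/'+n+'.png',cv2.cvtColor(im,cv2.COLOR_RGB2BGR))
E
python3 - <<'E'
from h import *
s=get_state(); print({k:np.round(v,3) for k,v in s.items()})
ims=[]
for n in ['scene','side','wrist']:
    c=viewer.calibration(n); im,d=viewer.snapshot(n); np.savez(n+'.npz',im=im,d=d); np.save(n+'_c.npy',c,allow_pickle=True)
    print(n,c['vfov'],np.round(c['extrinsics'],3).tolist(),c['dist_coeffs']); save(n,im)
E
```

```text
{'clock': np.float64(0.0), 'q': array([-1.073,  0.69 , -0.195,  1.566,  0.157,  0.903, -0.215]), 'qd': array([-0.001,  0.   ,  0.   ,  0.   ,  0.002,  0.   ,  0.003]), 'joint_torque': array([ 0.0000e+00, -5.2756e+01, -1.2670e+00, -1.5342e+01, -5.3000e-02,
        6.0000e-03,  0.0000e+00]), 'tool_pos': array([0.279, 0.558, 0.238]), 'eef_rot': array([ 0.23 ,  0.973, -0.001, -0.   ]), 'contact_force': array([ 0.484,  0.224, -0.472]), 'moment': array([-0.009, -0.008,  0.005]), 'finger_force': np.float64(0.0), 'opening': np.float64(1.001)}
scene 46.352797106987346 [[-0.705, -0.443, 0.553, -0.105], [-0.709, 0.445, -0.547, 0.574], [-0.004, -0.778, -0.628, 0.849], [0.0, 0.0, 0.0, 1.0]] [-0.10108315  0.          0.          0.          0.        ]
side 55.16719010944776 [[0.862, -0.264, 0.432, 0.182], [-0.506, -0.434, 0.745, -0.733], [-0.009, -0.862, -0.508, 0.558], [0.0, 0.0, 0.0, 1.0]] [-0.09131479  0.          0.          0.          0.        ]
wrist 66.72493991879853 [[0.447, 0.861, 0.243, 0.217], [0.895, -0.43, -0.124, 0.59], [-0.002, 0.272, -0.962, 0.383], [0.0, 0.0, 0.0, 1.0]] [-0.01086281  0.          0.          0.          0.        ]
```

View pics/scene.png

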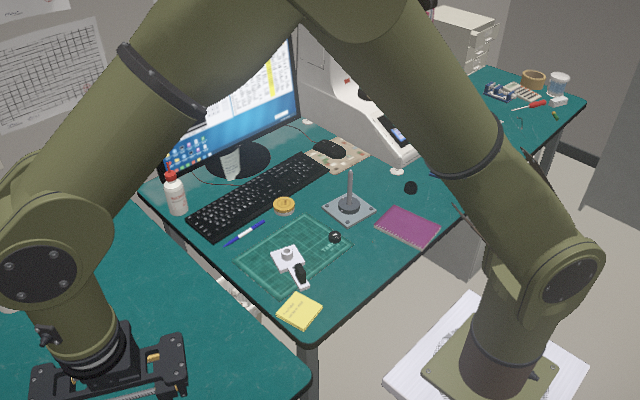

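View pics/side.png

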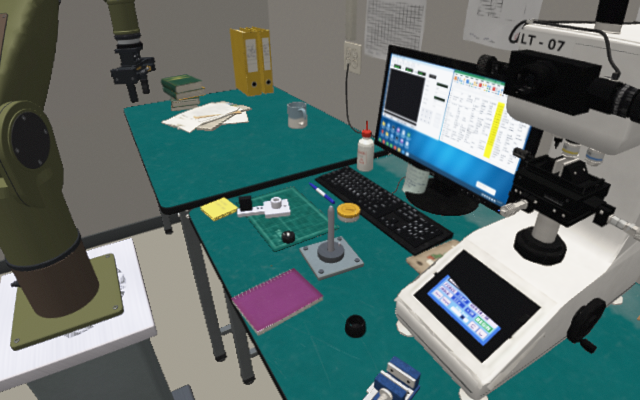

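The scene view shows the plate's boss at about (287,253), its black grip at (301,272), the rod top at (350,170) and the collar at (348,206). In the side view the boss is at (277,201), the grip at (246,203) and the rod from (331,207) to (331,250). Next I'll get positions from depth.

Run:
```python
from h import *
for n,pb,rodtop in [('scene',(290,265),(350,170)),('side',(265,206),(331,207))]:
    z=np.load(n+'.npz'); c=np.load(n+'_c.npy',allow_pickle=True).item()
    u,v,P=cloud(c,z['d']); im=z['im'][v,u].astype(int)
    near=(abs(u-pb[0])<40)&(abs(v-pb[1])<40)
    sat=im.max(1)-im.min(1)
    g=near&(im.max(1)<60)&(P[:,2]>.035)&(P[:,2]<.07)
    f=near&(im.min(1)>130)&(sat<40)&(P[:,2]<.02)&(P[:,2]>.006)
    b=near&(im.min(1)>100)&(sat<40)&(P[:,2]>.026)&(P[:,2]<.045)
    for nm,m in [('grip',g),('flange+arm',f),('boss',b)]:
        Q=P[m]; print(n,nm,m.sum(),Q.mean(0).round(4),(Q[:,:2].min(0).round(3),Q[:,:2].max(0).round(3)) if m.sum() else '', np.percentile(Q[:,2],[5,50,95]).round(4))
    print('boss px plane', plane(c,[(287,252)] if n=='scene' else [(277,200)],.034).round(4))
    r=(abs(u-rodtop[0])<14)&(v>rodtop[1]-10)&(v<rodtop[1]+30)&(P[:,2]>.06)&(P[:,2]<.15)
    Q=P[r]; Q=Q[np.hypot(*(Q[:,:2]-np.median(Q[:,:2],0)).T)<.012]; print('rod',len(Q),Q.mean(0).round(4),Q[:,2].max().round(4))
    print('rod top px',plane(c,[rodtop],.14).round(4))
    # base
    cb=(abs(u-rodtop[0])<45)&(v>rodtop[1]+5)&(v<rodtop[1]+85)&(sat<25)&(abs(P[:,2]-.012)<.004)&(im.min(1)>70)
    Q=P[cb].astype(np.float32)*1000
    print('base',cv2.minAreaRect(Q[:,:2].copy()),Q[:,2].mean())
z=np.load('scene.npz')['im'];a=cv2.resize(z[160:300,240:380],(400,400),interpolation=cv2.INTER_CUBIC)
z=np.load('side.npz')['im'];b=cv2.resize(z[180:280,290:390],(400,400),interpolation=cv2.INTER_CUBIC)
save('crop1',np.hstack([a,b]))
```

```text
scene grip 67 [0.4312 0.1112 0.0469] (array([0.418, 0.096]), array([0.45 , 0.119])) [0.0365 0.0478 0.0557]
scene flange+arm 592 [0.4927 0.0905 0.0151] (array([0.41 , 0.033]), array([0.661, 0.125])) [0.01   0.0153 0.0184]
scene boss 116 [0.5098 0.0821 0.0342] (array([0.433, 0.067]), array([0.528, 0.116])) [0.0267 0.0353 0.0392]
boss px plane [[0.511  0.0798 0.034 ]]
rod 131 [ 0.5307 -0.1612  0.1023] 0.1411
rod top px [[ 0.5341 -0.1646  0.14  ]]
base ((484.20880126953125, -157.6938934326172), (114.27420806884766, 208.7222442626953), 82.7035903930664) 12.557103
side grip 109 [0.4349 0.101  0.0473] (array([0.42 , 0.093]), array([0.451, 0.113])) [0.0361 0.0477 0.0558]
side flange+arm 431 [0.4903 0.0786 0.0147] (array([ 0.413, -0.054]), array([0.551, 0.139])) [0.0098 0.0151 0.0173]
side boss 81 [0.5108 0.0774 0.0338] (array([0.498, 0.065]), array([0.525, 0.092])) [0.0267 0.0346 0.0383]
boss px plane [[0.5161 0.0797 0.034 ]]
rod 181 [ 0.5307 -0.1676  0.1049] 0.141
rod top px [[ 0.5319 -0.1675  0.14  ]]
base ((540.5570068359375, -111.15576171875), (252.98731994628906, 185.2448272705078), 58.316680908203125) 12.008948
```

View pics/crop1.png

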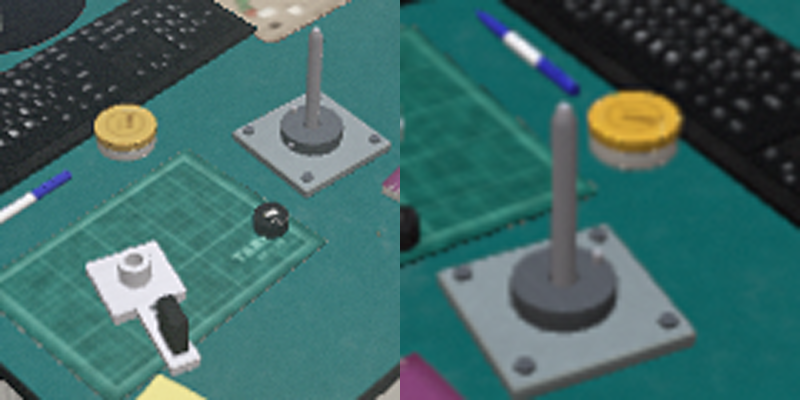

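Request:
{"op": "step_arm", "data": {
  "motion": [
    {"dx":-0.45,"dy":-0.45,"claw":70},
    {"dx":-0.9,"dy":-0.9,"claw":70},
    {"dx":-1,"dy":-1,"claw":70}
  ],
  "force": 20
}}

```text
$.motion[0]: bad value
```

Request:
{"op": "step_arm", "data": {
  "motion": [
    {"dx":-0.45,"dy":-0.45,"claw":70},
    {"dx":-0.9,"dy":-0.9,"claw":70},
    {"dx":-1,"dy":-1,"claw":70}
  ]
}}

```text
$.motion[0]: bad value
```

Request:
{"op": "step_arm", "data": {
  "motion": [
    {"dx":-0.45,"dy":-0.45,"claw":70},
    {"dx":-0.9,"dy":-0.9,"claw":70},
    {"dx":-1,"dy":-1,"claw":70}
  ]
}}

```text
$.motion[0]: bad value
```

Run:
```python
from h import *
for n,p in [('scene',(341.5,207.2)),('side',(340,244.5))]:
    c=np.load(n+'_c.npy',allow_pickle=True).item()
    for z in (.032,.036): print(n,z,plane(c,[p],z).round(4))
# stand base corners from crop
c=np.load('scene_c.npy',allow_pickle=True).item()
Q=plane(c,[(240+x*.35,160+y*.35) for x,y in [(234,130),(307,189),(390,146)]],.012);print(Q.round(4))
e=np.diff(Q[:,:2],axis=0);print(np.degrees(np.arctan2(e[:,1],e[:,0])))
c=np.load('side_c.npy',allow_pickle=True).item()
Q=plane(c,[(290+(x-400)*.25,180+y*.25) for x,y in [(437,270),(515,385),(694,336),(610,227)]],.012);print(Q.round(4),Q.mean(0))
e=np.diff(Q[:,:2],axis=0);print(np.degrees(np.arctan2(e[:,1],e[:,0])))
```

```text
scene 0.032 [[ 0.5332 -0.1355  0.032 ]]
scene 0.036 [[ 0.5301 -0.1321  0.036 ]]
side 0.032 [[ 0.5571 -0.1656  0.032 ]]
side 0.036 [[ 0.5542 -0.17    0.036 ]]
[[ 0.5921 -0.1199  0.012 ]
 [ 0.4855 -0.1082  0.012 ]
 [ 0.47   -0.2083  0.012 ]]
[173.71409411 -98.76233307]
[[ 0.4853 -0.1053  0.012 ]
 [ 0.4755 -0.2116  0.012 ]
 [ 0.5777 -0.2281  0.012 ]
 [ 0.5926 -0.122   0.012 ]] [ 0.5327452  -0.16674939  0.012     ]
[-95.27934702  -9.19894645  81.99260807]
```

Request:
{"op": "step_arm", "data": {
  "motion": [
    {"wx":0,"wy":0,"wz":0,"dx":-0.45,"dy":-0.45,"dz":0,"claw":70},
    {"wx":0,"wy":0,"wz":0,"dx":-0.9,"dy":-0.9,"dz":0,"claw":70},
    {"wx":0,"wy":0,"wz":0,"dx":-1,"dy":-1,"dz":0,"claw":70}
  ],
  "force": 20
}}

```text
clock: 0.45
tool_pos: [0.3179, 0.445, 0.2382]
eef_rot: [0.233, 0.973, -0.003, 0.001]
contact_force: [0.8, 0.3, 0.4]
opening: 0.79
finger_force: 0.0
```

Request:
{"op": "step_arm", "data": {
  "motion": [
    {"wx":0,"wy":0,"wz":0,"dx":-0.45,"dy":-0.45,"dz":0,"claw":70},
    {"wx":0,"wy":0,"wz":0,"dx":-0.9,"dy":-0.9,"dz":0,"claw":70},
    {"wx":0,"wy":0,"wz":0,"dx":-1,"dy":-1,"dz":0,"claw":70}
  ]
}}

```text
clock: 0.75
tool_pos: [0.3529, 0.3382, 0.2384]
eef_rot: [0.233, 0.972, -0.003, 0.001]
contact_force: [0.5, 0.5, 0.7]
opening: 0.791
finger_force: 0.0
```

Request:
{"op": "step_arm", "data": {
  "motion": [
    {"wx":0,"wy":0,"wz":0,"dx":-0.45,"dy":-0.45,"dz":0,"claw":70},
    {"wx":0,"wy":0,"wz":0,"dx":-0.9,"dy":-0.9,"dz":0,"claw":70},
    {"wx":0,"wy":0,"wz":0,"dx":-1,"dy":-1,"dz":0,"claw":70}
  ]
}}

```text
clock: 1.05
tool_pos: [0.3881, 0.2318, 0.2385]
eef_rot: [0.233, 0.972, -0.002, 0.0]
contact_force: [-0.1, 0.2, -0.3]
opening: 0.793
finger_force: 0.0
```

Request:
{"op": "step_arm", "data": {
  "motion": [
    {"wx":0,"wy":0,"wz":-0.02,"dx":-0.45,"dy":-0.45,"dz":0.2,"claw":70},
    {"wx":0,"wy":0,"wz":-0.046,"dx":-0.9,"dy":-0.9,"dz":0.4,"claw":70},
    {"wx":0,"wy":0,"wz":-0.046,"dx":-1,"dy":-1,"dz":0.75,"claw":70},
    {"wx":0,"wy":0,"wz":-0.046,"dx":-1,"dy":-1,"dz":0.75,"claw":70},
    {"wx":0,"wy":0,"wz":-0.046,"dx":-1,"dy":-1,"dz":0.75,"claw":70}
  ]
}}

```text
clock: 1.55
tool_pos: [0.4226, 0.1314, 0.1788]
eef_rot: [0.158, 0.987, 0.001, -0.0]
contact_force: [0.4, 0.9, 0.9]
opening: 0.792
finger_force: 0.0
```

Run:
```python
from h import *
n='wrist'
c=viewer.calibration(n); im,d=viewer.snapshot(n); np.savez(n+'2.npz',im=im,d=d); np.save(n+'2_c.npy',c,allow_pickle=True);save('w2',im)
u,v,P=cloud(c,d); col=im[v,u].astype(int); sat=col.max(1)-col.min(1)
box=(abs(P[:,0]-.47)<.12)&(abs(P[:,1]-.09)<.1)
for nm,m in [('grip',box&(col.max(1)<70)&(abs(P[:,2]-.052)<.006)),('boss',box&(abs(P[:,2]-.034)<.004)&(sat<40)&(col.min(1)>90))]:
    Q=(P[m]*1000).astype(np.float32); print(nm,m.sum(),Q.mean(0),cv2.minAreaRect(Q[:,:2].copy()) if m.sum() else '')
print(get_state()['tool_pos'],get_state()['eef_rot'])
```

```text
grip 568 [435.93707  107.90065   53.548656] ((437.1125183105469, 107.56993103027344), (15.266572952270508, 33.32509231567383), 70.11222076416016)
boss 329 [507.21182   83.980415  34.984196] ((475.083740234375, 94.24525451660156), (26.848480224609375, 98.66871643066406), 71.6207275390625)
[0.42284878 0.13223739 0.1793265 ] [1.57646112e-01 9.87495007e-01 1.11616280e-03 2.63154332e-04]
```

View pics/w2.png

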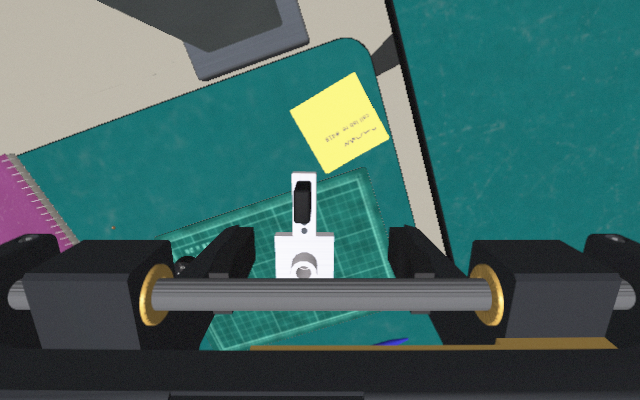

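Request:
{"op": "step_arm", "data": {
  "motion": [
    {"wx":0,"wy":0,"wz":0,"dx":-0.26,"dy":-0.24,"dz":0.5,"claw":60},
    {"wx":0,"wy":0,"wz":0,"dx":-0.26,"dy":-0.24,"dz":1,"claw":60},
    {"wx":0,"wy":0,"wz":0,"dx":-0.26,"dy":-0.24,"dz":1,"claw":60},
    {"wx":0,"wy":0,"wz":0,"dx":-0.26,"dy":-0.24,"dz":1,"claw":60},
    {"wx":0,"wy":0,"wz":0,"dx":-0.26,"dy":-0.24,"dz":1,"claw":60},
    {"wx":0,"wy":0,"wz":0,"dx":-0.26,"dy":-0.24,"dz":1,"claw":60}
  ]
}}

```text
clock: 2.2
tool_pos: [0.4374, 0.1061, 0.1007]
eef_rot: [0.158, 0.987, 0.001, 0.002]
contact_force: [-0.3, 0.4, 0.7]
opening: 0.679
finger_force: 0.0
```

Run:
```python
from h import *
for i in range(2):
    s=get_state(); T=R.from_quat(s['eef_rot']).as_matrix()
    c=viewer.calibration('wrist'); im,d=viewer.snapshot('wrist')
    u,v,P=cloud(c,d); col=im[v,u].astype(int)
    m=(abs(P[:,0]-.44)<.03)&(abs(P[:,1]-.107)<.025)&(abs(P[:,2]-.052)<.006)&(col.max(1)<70)
    Q=(P[m]*1000).astype(np.float32); r=cv2.minAreaRect(Q[:,:2].copy()); print(m.sum(),Q.mean(0),r,s['tool_pos'],np.degrees(np.arctan2(T[1,1],T[0,1])))
    g=np.array([*np.array(r[0])/1000,.017]); print('tool delta/8cm',T.T@(g-s['tool_pos'])/.08)
```

```text
1040 [435.5883  107.57792  53.61765] ((436.9060363769531, 106.85904693603516), (14.970650672912598, 33.115787506103516), 72.23514556884766) [0.43736161 0.10614806 0.10070334] 71.7769026983193
tool delta/8cm [0.01120528 0.0036391  1.04627868]
1068 [435.56384  107.40903   53.565475] ((437.1138000488281, 107.0958023071289), (14.800772666931152, 33.42613983154297), 71.45159912109375) [0.43725477 0.10580845 0.10050114] 71.75046014616755
tool delta/8cm [0.00948823 0.01212411 1.04377624]
```

Request:
{"op": "step_arm", "data": {
  "motion": [
    {"wx":0,"wy":0,"wz":0,"dx":0.01,"dy":0.01,"dz":0.4,"claw":60},
    {"wx":0,"wy":0,"wz":0,"dx":0.01,"dy":0.01,"dz":0.8,"claw":50},
    {"wx":0,"wy":0,"wz":0,"dx":0.01,"dy":0.01,"dz":1,"claw":40},
    {"wx":0,"wy":0,"wz":0,"dx":0.01,"dy":0.01,"dz":1,"claw":30},
    {"wx":0,"wy":0,"wz":0,"dx":0.01,"dy":0.01,"dz":1,"claw":30}
  ]
}}

```text
clock: 2.8
tool_pos: [0.4379, 0.106, 0.0221]
eef_rot: [0.159, 0.987, -0.001, -0.001]
contact_force: [-0.8, -0.1, -0.4]
opening: 0.353
finger_force: 0.0
```

Request:
{"op": "step_arm", "data": {
  "motion": [
    {"wx":0,"wy":0,"wz":0,"dx":0,"dy":0,"dz":0.03,"claw":22},
    {"wx":0,"wy":0,"wz":0,"dx":0,"dy":0,"dz":0.03,"claw":10},
    {"wx":0,"wy":0,"wz":0,"dx":0,"dy":0,"dz":0.03,"claw":0},
    {"wx":0,"wy":0,"wz":0,"dx":0,"dy":0,"dz":0.03,"claw":0},
    {"wx":0,"wy":0,"wz":0,"dx":0,"dy":0,"dz":0.03,"claw":0},
    {"wx":0,"wy":0,"wz":0,"dx":0,"dy":0,"dz":0.03,"claw":0}
  ],
  "force": 60
}}

```text
clock: 3.4
tool_pos: [0.4378, 0.1061, 0.0199]
eef_rot: [0.159, 0.987, -0.001, -0.001]
contact_force: [0.9, 0.3, 3.9]
opening: 0.172
finger_force: 60.0
```

Request:
{"op": "step_arm", "data": {
  "motion": [
    {"wx":0,"wy":0,"wz":0,"dx":0,"dy":0,"dz":-0.2,"claw":0},
    {"wx":0,"wy":0,"wz":0,"dx":0,"dy":0,"dz":-0.5,"claw":0},
    {"wx":0,"wy":0,"wz":0,"dx":0,"dy":0,"dz":-0.8,"claw":0},
    {"wx":0,"wy":0,"wz":0,"dx":0,"dy":0,"dz":-1,"claw":0}
  ]
}}

```text
clock: 3.8
tool_pos: [0.4368, 0.1052, 0.1005]
eef_rot: [0.159, 0.987, -0.002, -0.002]
contact_force: [0.6, 0.2, -2.9]
opening: 0.176
finger_force: 60.0
```

Request:
{"op": "step_arm", "data": {
  "motion": [
    {"wx":0,"wy":0,"wz":0,"dx":0,"dy":0,"dz":-0.3,"claw":0},
    {"wx":0,"wy":0,"wz":0,"dx":0,"dy":0,"dz":-0.6,"claw":0},
    {"wx":0,"wy":0,"wz":0,"dx":0,"dy":0,"dz":-0.9,"claw":0},
    {"wx":0,"wy":0,"wz":0,"dx":0,"dy":0,"dz":-1,"claw":0},
    {"wx":0,"wy":0,"wz":0,"dx":0,"dy":0,"dz":-1,"claw":0}
  ]
}}

```text
clock: 4.3
tool_pos: [0.4378, 0.1057, 0.1798]
eef_rot: [0.159, 0.987, -0.001, -0.001]
contact_force: [0.4, 0.4, -3.0]
opening: 0.176
finger_force: 60.0
```

Run:
```python
from h import *
ims=[]
for n in ['scene','side','wrist']:
    c=viewer.calibration(n); im,d=viewer.snapshot(n); np.savez(n+'3.npz',im=im,d=d); np.save(n+'3_c.npy',c,allow_pickle=True)
    ims.append(im)
    if n=='wrist':
        u,v,P=cloud(c,d);col=im[v,u].astype(int);s=get_state();T=R.from_quat(s['eef_rot']).as_matrix()
        Q=(P-s['tool_pos'])@T   # tool frame
        m=(Q[:,2]>-.04)&(Q[:,2]<.03)&(col.min(1)>110)&(abs(Q[:,1])<.04)&(Q[:,0]>-.13)&(Q[:,0]<.03)
        print(m.sum())
        for a in np.arange(-.13,.03,.01):
            k=m&(Q[:,0]>=a)&(Q[:,0]<a+.01)
            if k.sum()>5: print(round(a,2),k.sum(),np.percentile(Q[k,2],[5,50,95]).round(4),Q[k,1].min().round(4),Q[k,1].max().round(4))
print(s['contact_force'],s['moment'])
a=cv2.resize(ims[0][180:230,320:380],(400,333),interpolation=cv2.INTER_CUBIC)
b=cv2.resize(ims[1][200:280,293:373],(400,400),interpolation=cv2.INTER_CUBIC)[:333]
save('crop3',np.vstack([np.hstack([a,b]),cv2.resize(ims[2][100:320,150:480],(400,267)).repeat(1,0) if 0 else np.hstack([cv2.resize(ims[2][120:320,170:470],(400,267)),cv2.resize(ims[1][100:300,200:500],(400,267))])]))
```

```text
3947
-0.08 27 [0.0058 0.0062 0.0069] -0.0263 0.0253
-0.07 1155 [0.0033 0.0056 0.0065] -0.0257 0.0258
-0.06 1129 [0.0048 0.0058 0.0066] -0.0242 0.0242
-0.05 336 [0.0048 0.0056 0.0066] -0.0219 0.0221
-0.02 26 [-0.0344 -0.0337 -0.0326] -0.0054 0.0054
-0.0 70 [0.0048 0.0057 0.0069] -0.0126 0.0127
0.01 559 [0.0028 0.0057 0.0068] -0.013 0.0127
0.02 645 [0.0049 0.0063 0.0148] -0.0129 0.0125
[-0.92677127  0.31388239 -3.00619202] [ 0.09552257  0.1628997  -0.02732364]
```

View pics/crop3.png

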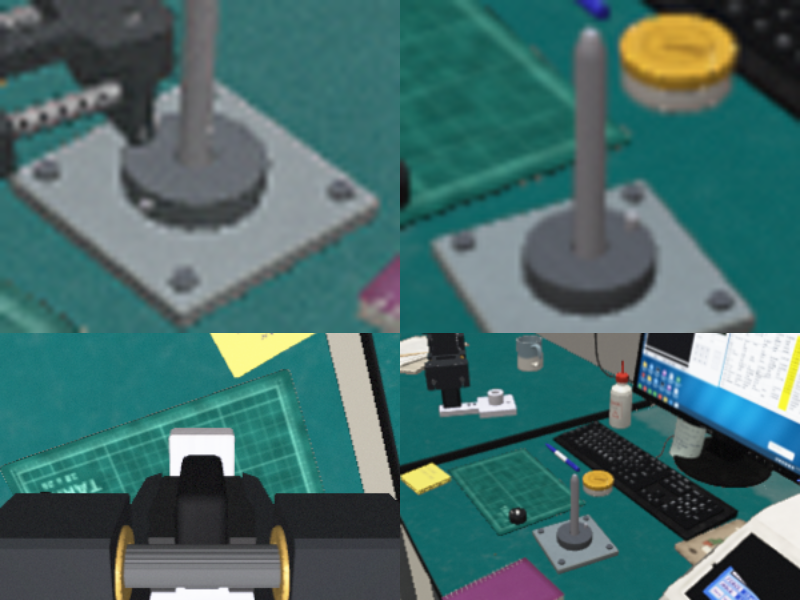

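Run:
```python
from h import *
c=np.load('side_c.npy',allow_pickle=True).item()
z=np.load('side3.npz');im=z['im']
# rod axis: side edges via depth-free intensity rows
o=lambda p,h:plane(c,[p],h)[0].round(4)
print('rod top side',o((293+189*.2,200+30*.2),.14),'pin top',o((339.4,241),.036),'pin bot',o((339.4,245.6),.028))
u,v,P=cloud(c,z['d'])
# collar top
m=(abs(P[:,2]-.028)<.003)&(np.hypot(P[:,0]-.532,P[:,1]+.166)<.035);Q=(P[m]*1000).astype(np.float32);print('collar',m.sum(),cv2.minEnclosingCircle(Q[:,:2].copy()))
m=(P[:,2]>.05)&(P[:,2]<.125)&(np.hypot(P[:,0]-.532,P[:,1]+.166)<.02);Q=P[m];cam=c['extrinsics'][:2,3] if not isinstance(c['extrinsics'],list) else np.array(c['extrinsics'])[:2,3]
def fit(Q):
    from scipy.optimize import least_squares
    return least_squares(lambda p:np.hypot(Q[:,0]-p[0],Q[:,1]-p[1])-.007,Q[:,:2].mean(0),loss='soft_l1',f_scale=.001).x
print('rod side',m.sum(),fit(Q))
c2=np.load('scene_c.npy',allow_pickle=True).item();z2=np.load('scene.npz');u,v,P=cloud(c2,z2['d'])
m=(P[:,2]>.05)&(P[:,2]<.125)&(np.hypot(P[:,0]-.532,P[:,1]+.166)<.02);print('rod scene',m.sum(),fit(P[m]))
m=(abs(P[:,2]-.028)<.003)&(np.hypot(P[:,0]-.532,P[:,1]+.166)<.035);Q=(P[m]*1000).astype(np.float32);print('collar',m.sum(),cv2.minEnclosingCircle(Q[:,:2].copy()))
```

```text
rod top side [ 0.5336 -0.164   0.14  ] pin top [ 0.5599 -0.1585  0.036 ] pin bot [ 0.5566 -0.164   0.028 ]
collar 327 ((532.4949340820312, -164.69227600097656), 30.22187042236328)
rod side 173 [ 0.53352706 -0.16284863]
rod scene 116 [ 0.53378406 -0.16506193]
collar 184 ((532.7012329101562, -165.112548828125), 30.73955535888672)
```

Request:
{"op": "step_arm", "data": {
  "motion": [
    {"wx":0,"wy":0,"wz":0,"dx":-0.13,"dy":-0.33,"dz":0,"claw":0},
    {"wx":0,"wy":0,"wz":0,"dx":-0.26,"dy":-0.66,"dz":0,"claw":0},
    {"wx":0,"wy":0,"wz":0,"dx":-0.4,"dy":-1,"dz":0,"claw":0}
  ]
}}

```text
clock: 4.75
tool_pos: [0.4422, 0.0193, 0.1786]
eef_rot: [0.158, 0.987, -0.002, -0.003]
contact_force: [0.2, -0.4, -2.9]
opening: 0.176
finger_force: 60.0
```

Request:
{"op": "step_arm", "data": {
  "motion": [
    {"wx":0,"wy":0,"wz":0,"dx":-0.13,"dy":-0.33,"dz":0,"claw":0},
    {"wx":0,"wy":0,"wz":0,"dx":-0.26,"dy":-0.66,"dz":0,"claw":0},
    {"wx":0,"wy":0,"wz":0,"dx":-0.4,"dy":-1,"dz":0,"claw":0}
  ]
}}

```text
clock: 5.05
tool_pos: [0.4474, -0.0669, 0.1787]
eef_rot: [0.159, 0.987, -0.001, -0.003]
contact_force: [0.5, -0.4, -3.0]
opening: 0.175
finger_force: 60.0
```

Request:
{"op": "step_arm", "data": {
  "motion": [
    {"wx":0,"wy":0,"wz":-0.035,"dx":-0.13,"dy":-0.33,"dz":0,"claw":0},
    {"wx":0,"wy":0,"wz":-0.07,"dx":-0.26,"dy":-0.66,"dz":0,"claw":0},
    {"wx":0,"wy":0,"wz":-0.1,"dx":-0.4,"dy":-1,"dz":0,"claw":0},
    {"wx":0,"wy":0,"wz":-0.133,"dx":-0.49,"dy":-1,"dz":0,"claw":0},
    {"wx":0,"wy":0,"wz":-0.133,"dx":-0.49,"dy":-1,"dz":0,"claw":0},
    {"wx":0,"wy":0,"wz":-0.133,"dx":-0.49,"dy":-1,"dz":0,"claw":0}
  ]
}}

```text
clock: 5.65
tool_pos: [0.4598, -0.1534, 0.1792]
eef_rot: [-0.049, 0.999, -0.0, -0.002]
contact_force: [0.3, 0.5, -3.2]
opening: 0.178
finger_force: 60.0
```

```bash
cat > m.py <<'E'
from h import *
from scipy.optimize import least_squares
s=get_state();T=R.from_quat(s['eef_rot']).as_matrix();tp=s['tool_pos']
b0=tp+T@np.array([-.079,0,0]);print('pred bore',b0.round(4),s['contact_force'].round(1))
def cyl(Q,r): return least_squares(lambda p:np.hypot(Q[:,0]-p[0],Q[:,1]-p[1])-r,Q[:,:2].mean(0),loss='soft_l1',f_scale=.001).x
sh=[]
for n,rod in [('scene',(.5338,-.1651)),('side',(.5335,-.1635))]:
    c=viewer.calibration(n); im,d=viewer.snapshot(n); np.savez(n+'4.npz',im=im,d=d)
    u,v,P=cloud(c,d)
    near=np.hypot(P[:,0]-b0[0],P[:,1]-b0[1])<.03
    w=near&(P[:,2]>b0[2]+.001)&(P[:,2]<b0[2]+.014); Q=P[w]
    t=near&(P[:,2]>b0[2]+.013)&(P[:,2]<b0[2]+.025);Q2=(P[t]*1000).astype(np.float32)
    b=cyl(Q,.0145); cc,rr=cv2.minEnclosingCircle(Q2[:,:2].copy())
    print(n,w.sum(),b.round(4),'top',t.sum(),np.round(cc,1),rr,Q2[:,2].mean())
    fl=np.hypot(P[:,0]-b0[0],P[:,1]-b0[1])<.045
    f=fl&(abs(P[:,2]-b0[2]+.005)<.004); A=P[f];
    if f.sum()>50:
        k=np.linalg.lstsq(np.c_[A[:,:2]-b0[:2],np.ones(len(A))],A[:,2],rcond=None)[0];print(' flange z',k.round(4),f.sum(),cv2.minAreaRect((A[:,:2]*1000).astype(np.float32)))
    sh.append(np.array(rod)-b)
print('shifts world',np.round(sh,4)); g=np.append(np.array(rod)*0+np.array([.5335,-.1645])-b0[:2],0); print('FK shift tool/8cm',(T.T@g/.08).round(3)); print('vis shift tool/8cm',(T.T@np.append(np.mean(sh,0),0)/.08).round(3))
E
python3 m.py
```

```text
pred bore [ 0.5384 -0.1457  0.1788] [ 0.3  0.5 -3.2]
scene 5 [ 0.539  -0.1202] top 0 [0. 0.] 0.0 nan
 flange z [ 0.0003 -0.0339  0.1746] 237 ((536.0736083984375, -129.71682739257812), (47.382667541503906, 79.20584106445312), 81.99971771240234)
side 68 [ 0.5379 -0.1444] top 11 [ 537.5 -158.2] 7.526739120483398 193.58115
 flange z [-0.0062  0.0166  0.174 ] 409 ((533.6846923828125, -151.70989990234375), (78.89495849609375, 57.082237243652344), 2.9898810386657715)
shifts world [[-0.0052 -0.0449]
 [-0.0044 -0.0191]]
FK shift tool/8cm [ 0.084 -0.228  0.001]
vis shift tool/8cm [ 0.099 -0.392  0.001]m.py:14: RuntimeWarning: Mean of empty slice.
  print(n,w.sum(),b.round(4),'top',t.sum(),np.round(cc,1),rr,Q2[:,2].mean())
  ret = ret.dtype.type(ret / rcount)
```

Request:
{"op": "step_arm", "data": {
  "motion": [
    {"wx":0,"wy":0,"wz":0,"dx":0.04,"dy":-0.12,"dz":0,"claw":0},
    {"wx":0,"wy":0,"wz":0,"dx":0.083,"dy":-0.23,"dz":0,"claw":0},
    {"wx":0,"wy":0,"wz":0,"dx":0.083,"dy":-0.23,"dz":0.05,"claw":0},
    {"wx":0,"wy":0,"wz":0,"dx":0.083,"dy":-0.23,"dz":0.13,"claw":0},
    {"wx":0,"wy":0,"wz":0,"dx":0.083,"dy":-0.23,"dz":0.2,"claw":0},
    {"wx":0,"wy":0,"wz":0,"dx":0.083,"dy":-0.23,"dz":0.2,"claw":0},
    {"wx":0,"wy":0,"wz":0,"dx":0.083,"dy":-0.23,"dz":0.2,"claw":0}
  ]
}}

```text
clock: 6.45
tool_pos: [0.4556, -0.1728, 0.1639]
eef_rot: [-0.05, 0.999, -0.001, -0.002]
contact_force: [0.5, -0.0, -2.8]
opening: 0.174
finger_force: 60.0
```

```bash
python3 m.py 2>/dev/null
python3 - <<'E'
from h import *
im=np.load('side4.npz')['im']; a=np.load('scene4.npz')['im']
save('c4',np.hstack([cv2.resize(im[140:280,270:410],(400,400),interpolation=cv2.INTER_CUBIC),cv2.resize(a[110:230,290:410],(400,400),interpolation=cv2.INTER_CUBIC)]))
E
```

```text
pred bore [ 0.5342 -0.1649  0.1636] [ 0.5 -0.  -2.8]
scene 5 [ 0.5322 -0.139 ] top 0 [0. 0.] 0.0 nan
 flange z [-0.0032 -0.0118  0.1592] 226 ((535.6195068359375, -149.85586547851562), (49.70947265625, 81.47461700439453), 76.87520599365234)
side 50 [ 0.5339 -0.164 ] top 0 [0. 0.] 0.0 nan
 flange z [-0.0084  0.0221  0.1589] 384 ((529.8475952148438, -176.7585906982422), (78.22657775878906, 44.85758972167969), 5.229630470275879)
shifts world [[ 0.0016 -0.0261]
 [-0.0004  0.0005]]
FK shift tool/8cm [0.008 0.006 0.   ]
vis shift tool/8cm [ 0.008 -0.16   0.   ]
```

View pics/c4.png

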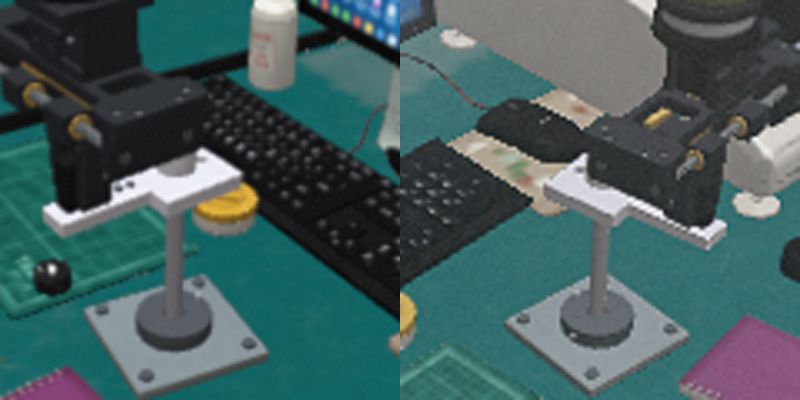

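The side crop shows the plate level over the rod, with the boss at (180,165) and the rod at (175,250), and the scene crop agrees. I'll lower it gently.

Request:
{"op": "step_arm", "data": {
  "motion": [
    {"wx":0,"wy":0,"wz":0,"dx":0.005,"dy":0.005,"dz":0.03,"claw":0},
    {"wx":0,"wy":0,"wz":0,"dx":0.005,"dy":0.005,"dz":0.06,"claw":0},
    {"wx":0,"wy":0,"wz":0,"dx":0.005,"dy":0.005,"dz":0.09,"claw":0},
    {"wx":0,"wy":0,"wz":0,"dx":0.005,"dy":0.005,"dz":0.12,"claw":0},
    {"wx":0,"wy":0,"wz":0,"dx":0.005,"dy":0.005,"dz":0.14,"claw":0}
  ]
}}

```text
clock: 7.05
tool_pos: [0.455, -0.1728, 0.1526]
eef_rot: [-0.049, 0.999, -0.001, -0.002]
contact_force: [-0.4, -0.7, -2.3]
opening: 0.176
finger_force: 60.0
```

Request:
{"op": "step_arm", "data": {
  "motion": [
    {"wx":0,"wy":0,"wz":0,"dx":0,"dy":0,"dz":0.02,"claw":0},
    {"wx":0,"wy":0,"wz":0,"dx":0,"dy":0,"dz":0.04,"claw":0},
    {"wx":0,"wy":0,"wz":0,"dx":0,"dy":0,"dz":0.06,"claw":0},
    {"wx":0,"wy":0,"wz":0,"dx":0,"dy":0,"dz":0.08,"claw":0},
    {"wx":0,"wy":0,"wz":0,"dx":0,"dy":0,"dz":0.1,"claw":0}
  ]
}}

```text
clock: 7.55
tool_pos: [0.4552, -0.1726, 0.1448]
eef_rot: [-0.049, 0.999, -0.001, -0.002]
contact_force: [-0.1, 0.8, -3.5]
opening: 0.173
finger_force: 60.0
```

Request:
{"op": "step_arm", "data": {
  "motion": [
    {"wx":0,"wy":0,"wz":0,"dx":0,"dy":0,"dz":0.04,"claw":0},
    {"wx":0,"wy":0,"wz":0,"dx":0,"dy":0,"dz":0.08,"claw":0},
    {"wx":0,"wy":0,"wz":0,"dx":0,"dy":0,"dz":0.12,"claw":0},
    {"wx":0,"wy":0,"wz":0,"dx":0,"dy":0,"dz":0.16,"claw":0},
    {"wx":0,"wy":0,"wz":0,"dx":0,"dy":0,"dz":0.2,"claw":0},
    {"wx":0,"wy":0,"wz":0,"dx":0,"dy":0,"dz":0.2,"claw":0}
  ]
}}

```text
clock: 8.15
tool_pos: [0.455, -0.1727, 0.1285]
eef_rot: [-0.049, 0.999, -0.001, -0.002]
contact_force: [0.1, -0.4, -2.7]
opening: 0.171
finger_force: 60.0
```

Request:
{"op": "step_arm", "data": {
  "motion": [
    {"wx":0,"wy":0,"wz":0,"dx":0,"dy":0,"dz":0.04,"claw":0},
    {"wx":0,"wy":0,"wz":0,"dx":0,"dy":0,"dz":0.08,"claw":0},
    {"wx":0,"wy":0,"wz":0,"dx":0,"dy":0,"dz":0.12,"claw":0},
    {"wx":0,"wy":0,"wz":0,"dx":0,"dy":0,"dz":0.16,"claw":0},
    {"wx":0,"wy":0,"wz":0,"dx":0,"dy":0,"dz":0.2,"claw":0},
    {"wx":0,"wy":0,"wz":0,"dx":0,"dy":0,"dz":0.2,"claw":0}
  ]
}}

```text
clock: 8.75
tool_pos: [0.455, -0.1728, 0.1125]
eef_rot: [-0.049, 0.999, -0.001, -0.002]
contact_force: [0.4, 0.6, -3.7]
opening: 0.175
finger_force: 60.0
```

```bash
python3 m.py 2>/dev/null; python3 -c "
from h import *
s=get_state();print(s['moment'],s['contact_force'])"
```

```text
pred bore [ 0.5336 -0.165   0.1122] [ 0.4  0.6 -3.7]
scene 5 [ 0.5503 -0.1428] top 0 [0. 0.] 0.0 nan
 flange z [1.000e-04 3.900e-03 1.074e-01] 199 ((531.390380859375, -145.99588012695312), (42.5514030456543, 77.89079284667969), 80.07604217529297)
side 6 [ 0.5329 -0.1645] top 0 [0. 0.] 0.0 nan
 flange z [-0.0112  0.0314  0.1075] 318 ((532.7060546875, -182.8867950439453), (77.5185317993164, 41.23588562011719), 15.608283996582031)
shifts world [[-0.0165 -0.0223]
 [ 0.0006  0.001 ]]
FK shift tool/8cm [ 0.001  0.006 -0.   ]
vis shift tool/8cm [ 0.112 -0.122  0.001]
[0.33259731 0.17752817 0.08454339] [-0.75549186  2.19195488 -4.62794422]
```

Request:
{"op": "step_arm", "data": {
  "motion": [
    {"wx":0,"wy":0,"wz":0,"dx":0,"dy":0,"dz":0.05,"claw":0},
    {"wx":0,"wy":0,"wz":0,"dx":0,"dy":0,"dz":0.1,"claw":0},
    {"wx":0,"wy":0,"wz":0,"dx":0,"dy":0,"dz":0.15,"claw":0},
    {"wx":0,"wy":0,"wz":0,"dx":0,"dy":0,"dz":0.2,"claw":0},
    {"wx":0,"wy":0,"wz":0,"dx":0,"dy":0,"dz":0.25,"claw":0},
    {"wx":0,"wy":0,"wz":0,"dx":0,"dy":0,"dz":0.3,"claw":0}
  ]
}}

```text
clock: 9.45
tool_pos: [0.455, -0.1729, 0.0885]
eef_rot: [-0.049, 0.999, -0.001, -0.002]
contact_force: [-0.4, 1.3, -2.0]
opening: 0.176
finger_force: 60.0
```

```bash
python3 -c "
from h import *
s=get_state();print(s['moment'],s['contact_force'])"
```

```text
[0.36268002 0.04302961 0.12892227] [-0.37169199  1.26446887 -1.99879292]
```

Request:
{"op": "step_arm", "data": {
  "motion": [
    {"wx":0,"wy":0,"wz":0,"dx":0,"dy":0.01,"dz":0.04,"claw":0},
    {"wx":0,"wy":0,"wz":0,"dx":0,"dy":0.01,"dz":0.08,"claw":0},
    {"wx":0,"wy":0,"wz":0,"dx":0,"dy":0.01,"dz":0.12,"claw":0},
    {"wx":0,"wy":0,"wz":0,"dx":0,"dy":0.01,"dz":0.16,"claw":0},
    {"wx":0,"wy":0,"wz":0,"dx":0,"dy":0.01,"dz":0.2,"claw":0},
    {"wx":0,"wy":0,"wz":0,"dx":0,"dy":0.01,"dz":0.24,"claw":0},
    {"wx":0,"wy":0,"wz":0,"dx":0,"dy":0.01,"dz":0.28,"claw":0},
    {"wx":0,"wy":0,"wz":0,"dx":0,"dy":0.01,"dz":0.28,"claw":0}
  ]
}}

```text
clock: 10.25
tool_pos: [0.4545, -0.1723, 0.0661]
eef_rot: [-0.049, 0.999, -0.001, -0.002]
contact_force: [0.3, 0.3, -3.4]
opening: 0.177
finger_force: 60.0
```

```bash
python3 -c "
from h import *
s=get_state();print(s['moment'],s['contact_force'])"
```

```text
[0.06126068 0.19213651 0.00657406] [ 0.3031017   0.28854967 -3.35261636]
```

Request:
{"op": "step_arm", "data": {
  "motion": [
    {"wx":0,"wy":0,"wz":0,"dx":0,"dy":0,"dz":0.03,"claw":0},
    {"wx":0,"wy":0,"wz":0,"dx":0,"dy":0,"dz":0.06,"claw":0},
    {"wx":0,"wy":0,"wz":0,"dx":0,"dy":0,"dz":0.09,"claw":0},
    {"wx":0,"wy":0,"wz":0,"dx":0,"dy":0,"dz":0.12,"claw":0},
    {"wx":0,"wy":0,"wz":0,"dx":0,"dy":0,"dz":0.13,"claw":0},
    {"wx":0,"wy":0,"wz":0,"dx":0,"dy":0,"dz":0.13,"claw":0}
  ]
}}

```text
clock: 10.85
tool_pos: [0.4546, -0.1722, 0.056]
eef_rot: [-0.049, 0.999, -0.001, -0.002]
contact_force: [0.7, -0.1, -3.2]
opening: 0.177
finger_force: 60.0
```

Request:
{"op": "step_arm", "data": {
  "motion": [
    {"wx":0,"wy":0,"wz":0,"dx":0,"dy":0,"dz":0.006,"claw":0},
    {"wx":0,"wy":0,"wz":0,"dx":0,"dy":0,"dz":0.012,"claw":0},
    {"wx":0,"wy":0,"wz":0,"dx":0,"dy":0,"dz":0.018,"claw":0},
    {"wx":0,"wy":0,"wz":0,"dx":0,"dy":0,"dz":0.018,"claw":0}
  ]
}}

```text
clock: 11.25
tool_pos: [0.4547, -0.1722, 0.0546]
eef_rot: [-0.049, 0.999, -0.001, -0.002]
contact_force: [1.0, 0.8, -2.7]
opening: 0.178
finger_force: 60.0
```

Request:
{"op": "step_arm", "data": {
  "motion": [
    {"wx":0,"wy":0,"wz":0,"dx":0,"dy":0,"dz":0.006,"claw":0},
    {"wx":0,"wy":0,"wz":0,"dx":0,"dy":0,"dz":0.012,"claw":0},
    {"wx":0,"wy":0,"wz":0,"dx":0,"dy":0,"dz":0.012,"claw":0}
  ]
}}

```text
clock: 11.55
tool_pos: [0.4547, -0.1722, 0.0536]
eef_rot: [-0.049, 0.999, -0.001, -0.002]
contact_force: [0.1, 0.2, -3.0]
opening: 0.178
finger_force: 60.0
```

Request:
{"op": "step_arm", "data": {
  "motion": [
    {"wx":0,"wy":0,"wz":0,"dx":0,"dy":0,"dz":0.006,"claw":0},
    {"wx":0,"wy":0,"wz":0,"dx":0,"dy":0,"dz":0.012,"claw":0},
    {"wx":0,"wy":0,"wz":0,"dx":0,"dy":0,"dz":0.012,"claw":0}
  ]
}}

```text
clock: 11.85
tool_pos: [0.4547, -0.1722, 0.0527]
eef_rot: [-0.049, 0.999, -0.001, -0.002]
contact_force: [0.2, 0.9, -2.6]
opening: 0.176
finger_force: 60.0
```

Request:
{"op": "step_arm", "data": {
  "motion": [
    {"wx":0,"wy":0,"wz":0,"dx":0,"dy":0,"dz":0.006,"claw":0},
    {"wx":0,"wy":0,"wz":0,"dx":0,"dy":0,"dz":0.012,"claw":0},
    {"wx":0,"wy":0,"wz":0,"dx":0,"dy":0,"dz":0.012,"claw":0}
  ]
}}

```text
clock: 12.15
tool_pos: [0.4547, -0.1722, 0.0517]
eef_rot: [-0.049, 0.999, -0.001, -0.002]
contact_force: [0.9, 0.4, -3.0]
opening: 0.176
finger_force: 60.0
```

```bash
python3 -c "
from h import *
s=get_state();print(s['moment'],s['contact_force'],s['tool_pos'])"
```

```text
[ 0.00773679  0.13691077 -0.03203535] [ 0.93364534  0.41158545 -3.01353365] [ 0.45466534 -0.17223193  0.05170768]
```

Request:
{"op": "step_arm", "data": {
  "motion": [
    {"wx":0,"wy":0,"wz":0,"dx":0,"dy":0,"dz":0.006,"claw":0},
    {"wx":0,"wy":0,"wz":0,"dx":0,"dy":0,"dz":0.012,"claw":0},
    {"wx":0,"wy":0,"wz":0,"dx":0,"dy":0,"dz":0.012,"claw":0}
  ]
}}

```text
clock: 12.45
tool_pos: [0.4547, -0.1722, 0.0507]
eef_rot: [-0.049, 0.999, -0.001, -0.002]
contact_force: [-0.1, -0.2, -2.8]
opening: 0.179
finger_force: 60.0
```

Request:
{"op": "step_arm", "data": {
  "motion": [
    {"wx":0,"wy":0,"wz":0,"dx":0,"dy":0,"dz":0.006,"claw":0},
    {"wx":0,"wy":0,"wz":0,"dx":0,"dy":0,"dz":0.006,"claw":0}
  ]
}}

```text
clock: 12.65
tool_pos: [0.4547, -0.1723, 0.0503]
eef_rot: [-0.049, 0.999, -0.001, -0.002]
contact_force: [-0.3, -0.3, -2.8]
opening: 0.175
finger_force: 60.0
```

```bash
python3 -c "
from h import *
s=get_state();print(s['moment'],s['contact_force'],s['tool_pos'])"
```

```text
[-0.00237683  0.17730627 -0.04216573] [-0.32184707 -0.31298752 -2.75892142] [ 0.45468772 -0.17225093  0.05028351]
```

Request:
{"op": "step_arm", "data": {
  "motion": [
    {"wx":0,"wy":0,"wz":0,"dx":0,"dy":0,"dz":0.006,"claw":0},
    {"wx":0,"wy":0,"wz":0,"dx":0,"dy":0,"dz":0.012,"claw":0},
    {"wx":0,"wy":0,"wz":0,"dx":0,"dy":0,"dz":0.018,"claw":0},
    {"wx":0,"wy":0,"wz":0,"dx":0,"dy":0,"dz":0.018,"claw":0}
  ]
}}

```text
clock: 13.05
tool_pos: [0.4547, -0.1722, 0.0488]
eef_rot: [-0.049, 0.999, -0.001, -0.002]
contact_force: [0.8, -0.1, -3.2]
opening: 0.177
finger_force: 60.0
```

Request:
{"op": "step_arm", "data": {
  "motion": [
    {"wx":0,"wy":0,"wz":0,"dx":0,"dy":0,"dz":0.006,"claw":0},
    {"wx":0,"wy":0,"wz":0,"dx":0,"dy":0,"dz":0.012,"claw":0},
    {"wx":0,"wy":0,"wz":0,"dx":0,"dy":0,"dz":0.012,"claw":0}
  ]
}}

```text
clock: 13.35
tool_pos: [0.4547, -0.1722, 0.0479]
eef_rot: [-0.049, 0.999, -0.001, -0.002]
contact_force: [-0.6, 0.6, -2.8]
opening: 0.175
finger_force: 60.0
```

Request:
{"op": "step_arm", "data": {
  "motion": [
    {"wx":0,"wy":0,"wz":0,"dx":0,"dy":0,"dz":0.006,"claw":0},
    {"wx":0,"wy":0,"wz":0,"dx":0,"dy":0,"dz":0.006,"claw":0}
  ]
}}

```text
clock: 13.55
tool_pos: [0.4547, -0.1723, 0.0474]
eef_rot: [-0.049, 0.999, -0.001, -0.002]
contact_force: [-0.3, -0.0, -3.2]
opening: 0.176
finger_force: 60.0
```

```bash
python3 -c "
from h import *
s=get_state();print(s['moment'],s['contact_force'],s['tool_pos'])"
```

```text
[0.03852177 0.19318542 0.02336557] [-0.32260853 -0.04257942 -3.17036041] [ 0.45467028 -0.17226155  0.04739697]
```

Contact is expected at a TCP height of about 0.045–0.047, so I'll use finer steps.

Request:
{"op": "step_arm", "data": {
  "motion": [
    {"wx":0,"wy":0,"wz":0,"dx":0,"dy":0,"dz":0.006,"claw":0},
    {"wx":0,"wy":0,"wz":0,"dx":0,"dy":0,"dz":0.006,"claw":0}
  ]
}}

```text
clock: 13.75
tool_pos: [0.4547, -0.1722, 0.0469]
eef_rot: [-0.049, 0.999, -0.001, -0.002]
contact_force: [0.5, -0.8, -4.0]
opening: 0.175
finger_force: 60.0
```

Request:
{"op": "step_arm", "data": {
  "motion": [
    {"wx":0,"wy":0,"wz":0,"dx":0,"dy":0,"dz":0.006,"claw":0},
    {"wx":0,"wy":0,"wz":0,"dx":0,"dy":0,"dz":0.006,"claw":0}
  ]
}}

```text
clock: 13.95
tool_pos: [0.4547, -0.1722, 0.0464]
eef_rot: [-0.049, 0.999, -0.001, -0.002]
contact_force: [0.3, 1.1, -3.4]
opening: 0.178
finger_force: 60.0
```

Request:
{"op": "step_arm", "data": {
  "motion": [
    {"wx":0,"wy":0,"wz":0,"dx":0,"dy":0,"dz":0.005,"claw":0},
    {"wx":0,"wy":0,"wz":0,"dx":0,"dy":0,"dz":0.005,"claw":0}
  ]
}}

```text
clock: 14.15
tool_pos: [0.4547, -0.1722, 0.046]
eef_rot: [-0.049, 0.999, -0.001, -0.002]
contact_force: [0.2, -0.4, -3.1]
opening: 0.173
finger_force: 60.0
```

```bash
python3 -c "
from h import *
s=get_state();print(s['moment'],s['contact_force'],s['tool_pos'])"
```

```text
[ 0.11905245  0.12172917 -0.06322487] [ 0.22207195 -0.43469975 -3.1469425 ] [ 0.45466845 -0.17224521  0.04604543]
```

Request:
{"op": "step_arm", "data": {
  "motion": [
    {"wx":0,"wy":0,"wz":0,"dx":0,"dy":0,"dz":0.005,"claw":0},
    {"wx":0,"wy":0,"wz":0,"dx":0,"dy":0,"dz":0.005,"claw":0}
  ]
}}

```text
clock: 14.35
tool_pos: [0.4547, -0.1722, 0.0457]
eef_rot: [-0.049, 0.999, -0.001, -0.002]
contact_force: [-0.4, -0.0, -2.4]
opening: 0.175
finger_force: 60.0
```

Request:
{"op": "step_arm", "data": {
  "motion": [
    {"wx":0,"wy":0,"wz":0,"dx":0,"dy":0,"dz":0.003,"claw":0},
    {"wx":0,"wy":0,"wz":0,"dx":0,"dy":0,"dz":0.003,"claw":0}
  ]
}}

```text
clock: 14.55
tool_pos: [0.4547, -0.1722, 0.0455]
eef_rot: [-0.049, 0.999, -0.001, -0.002]
contact_force: [-0.8, -0.0, -2.0]
opening: 0.169
finger_force: 60.0
```

Request:
{"op": "step_arm", "data": {
  "motion": [
    {"wx":0,"wy":0,"wz":0,"dx":0,"dy":0,"dz":0.003,"claw":0},
    {"wx":0,"wy":0,"wz":0,"dx":0,"dy":0,"dz":0.003,"claw":0}
  ]
}}

```text
clock: 14.75
tool_pos: [0.4546, -0.1722, 0.0453]
eef_rot: [-0.049, 0.999, -0.001, -0.002]
contact_force: [-1.2, 0.4, 0.1]
opening: 0.18
finger_force: 60.0
```

Request:
{"op": "step_arm", "data": {
  "motion": [
    {"wx":0,"wy":0,"wz":0,"dx":0,"dy":0,"dz":0.003,"claw":0},
    {"wx":0,"wy":0,"wz":0,"dx":0,"dy":0,"dz":0.003,"claw":0}
  ]
}}

```text
clock: 14.95
tool_pos: [0.4546, -0.1723, 0.0451]
eef_rot: [-0.049, 0.999, -0.001, -0.002]
contact_force: [-1.5, -0.4, 1.9]
opening: 0.175
finger_force: 60.0
```

```bash
python3 -c "
from h import *
s=get_state();print(s['moment'],s['contact_force'],s['tool_pos'])"; python3 m.py 2>/dev/null | grep -v shift
python3 - <<'E'
from h import *
im=np.load('side4.npz')['im']
save('c5',cv2.resize(im[180:290,270:410],(700,550),interpolation=cv2.INTER_CUBIC))
E
```

```text
[0.04494906 0.30602371 0.00448749] [-1.48830911 -0.37446653  1.94118916] [ 0.45455578 -0.17226864  0.04514137]
pred bore [ 0.5332 -0.1645  0.0449] [-1.5 -0.4  1.9]
scene 1 [ 0.5558 -0.1683] top 0 [0. 0.] 0.0 nan
 flange z [0.0077 0.0035 0.0404] 158 ((536.44921875, -145.7635040283203), (42.86738204956055, 77.1476058959961), 73.18313598632812)
```

View pics/c5.png

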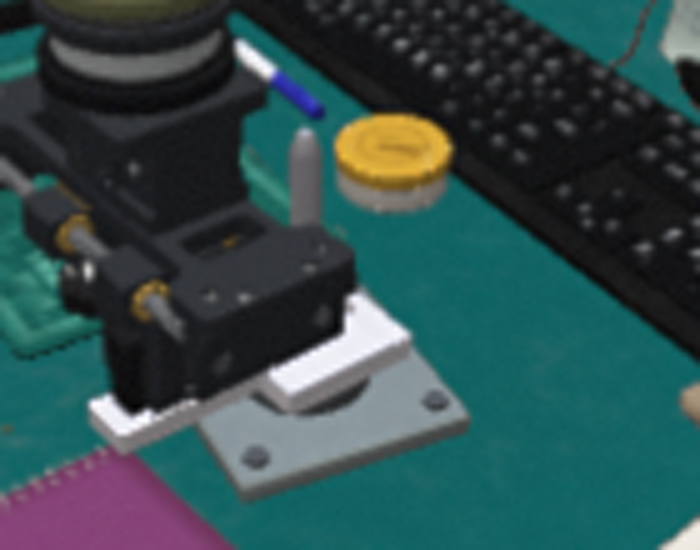

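The side crop shows the plate level and down on the collar, and its flange top measures 40.4 mm, so the underside is at about 28.4 mm and the plate is home. I'll let go gently.

Request:
{"op": "step_arm", "data": {
  "motion": [
    {"wx":0,"wy":0,"wz":0,"dx":0,"dy":0,"dz":0,"claw":0},
    {"wx":0,"wy":0,"wz":0,"dx":0,"dy":0,"dz":0,"claw":0},
    {"wx":0,"wy":0,"wz":0,"dx":0,"dy":0,"dz":0,"claw":18},
    {"wx":0,"wy":0,"wz":0,"dx":0,"dy":0,"dz":0,"claw":26},
    {"wx":0,"wy":0,"wz":0,"dx":0,"dy":0,"dz":0,"claw":34},
    {"wx":0,"wy":0,"wz":0,"dx":0,"dy":0,"dz":0,"claw":36},
    {"wx":0,"wy":0,"wz":0,"dx":0,"dy":0,"dz":0,"claw":36}
  ],
  "force": 5
}}

```text
clock: 15.75
tool_pos: [0.4549, -0.1722, 0.045]
eef_rot: [-0.049, 0.999, -0.001, -0.001]
contact_force: [0.9, -0.1, 0.4]
opening: 0.412
finger_force: 0.0
```

Request:
{"op": "step_arm", "data": {
  "motion": [
    {"wx":0,"wy":0,"wz":0,"dx":0,"dy":0,"dz":-0.15,"claw":36},
    {"wx":0,"wy":0,"wz":0,"dx":0,"dy":0,"dz":-0.4,"claw":36},
    {"wx":0,"wy":0,"wz":0,"dx":0,"dy":0,"dz":-0.7,"claw":36},
    {"wx":0,"wy":0,"wz":0,"dx":0.2,"dy":0,"dz":-1,"claw":36},
    {"wx":0,"wy":0,"wz":0,"dx":0.3,"dy":0,"dz":-1,"claw":36}
  ]
}}

```text
clock: 16.25
tool_pos: [0.4315, -0.1747, 0.1271]
eef_rot: [-0.049, 0.999, -0.002, 0.0]
contact_force: [-0.1, 0.2, -1.0]
opening: 0.41
finger_force: 0.0
```

Request:
{"op": "step_arm", "data": {
  "motion": [
    {"wx":0,"wy":0,"wz":0,"dx":0,"dy":0,"dz":-0.4,"claw":36},
    {"wx":0,"wy":0,"wz":0,"dx":0,"dy":0,"dz":-0.8,"claw":36},
    {"wx":0,"wy":0,"wz":0,"dx":0,"dy":0,"dz":-1,"claw":36},
    {"wx":0,"wy":0,"wz":0,"dx":0,"dy":0,"dz":-1,"claw":36}
  ]
}}

```text
clock: 16.65
tool_pos: [0.4323, -0.1746, 0.2061]
eef_rot: [-0.049, 0.999, -0.002, -0.0]
contact_force: [0.1, -0.0, -0.6]
opening: 0.41
finger_force: 0.0
```

Run:
```python
from h import *
b0=np.array([.5333,-.1645])
for n in ['side','scene']:
    c=viewer.calibration(n); im,d=viewer.snapshot(n)
    u,v,P=cloud(c,d);r=np.hypot(*(P[:,:2]-b0).T);col=im[v,u].min(1)
    f=(abs(P[:,2]-.041)<.009)&(r<.05)&(r>.02)&(col>120);A=P[f]
    k=np.linalg.lstsq(np.c_[A[:,:2]-b0,np.ones(len(A))],A[:,2],rcond=None)[0]
    t=(abs(P[:,2]-.062)<.004)&(r<.025)
    print(n,f.sum(),np.median(A[:,2]),k.round(4),'boss top',t.sum(),np.median(P[t,2]))
    if n=='side': save('c6',cv2.resize(im[180:290,250:390],(700,550),interpolation=cv2.INTER_CUBIC))
```

```text
side 451 0.04015283797152003 [0.0051 0.0038 0.04  ] boss top 77 0.06217803192160082
scene 287 0.04106726937807781 [0.0077 0.0048 0.0409] boss top 42 0.06266659353483695
```

View pics/c6.png

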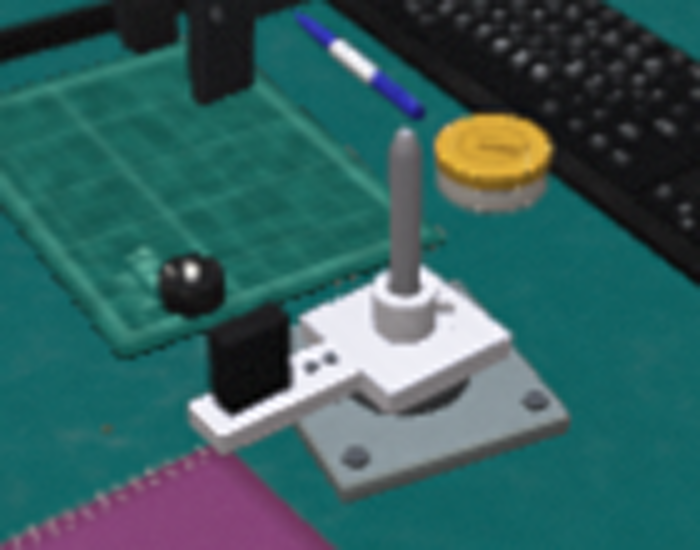

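The crop shows the plate flush on the collar and released, with the boss at (405,305) and the pin hole at (443,307). It measures level, with the flange top at 40–41 mm and the boss top at 62 mm. I'll hand it in.

```bash
python3 -c "
from plant import workorder
print(workorder.finish_job())"
```

```text
the job is handed in; nothing more can be done
None
```

The guide plate is home on the press: the pin is in its hole and the plate sits flush and level on the collar, released with the gripper clear; I handed the job in at about 17 s, but the hand-in returned no verdict.

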